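# Roll the knurled wheel to set a gel-plate clamp to its gauge band

### The job

Set the plate clamp: press a fingertip on top of its knurled wheel and roll it until the blue jaw has closed the gap far enough that the black pointer points at the red gauge band, without going well past it. Do not push the jaw itself, leave the red band and the loose things standing around where they are without lifting any of them, and take the hand clear at the end.

Things in the scene. Friction and masses are not known exactly. Their poses are not given: they have to be found in the camera images.
- clamp: Gel-plate clamp bolted to the bench: grey base plate (x -60 to 80, y -60 to 230, 12 mm thick), white wheel housing, two blue jaws, white scale with black ticks every 5 mm. Origin on the bench straight under the wheel's axle; z up; y runs from the wheel towards the jaws, the direction in which the jaw closes; x runs along the axle to the side where the scale lies.
- housing_top (a point): Top of the white wheel housing at its end away from the jaws, 71 mm above the bench. In the clamp's frame the housing spans x -50 to 50, y -45 to 45 mm, with an open slot for the wheel (x -17 to 17, y -38 to 38 mm).
- wheel: Knurled metal thumbwheel, radius 35 mm, 30 mm wide, an orange rib every quarter turn. Origin in the middle of its axle, 48 mm above the bench; the axle is the clamp's x axis. Moving its top towards the clamp's +y (towards the jaws) closes the moving jaw by 6 mm per radian, 0.17 mm per 1 mm of rim travel; the other way opens it. It turns more than one turn and stays where it is left.
- wheel_top (a point): The top of the wheel's rim (stays put as it turns), 83 mm above the bench and 12 mm above the housing, so it is reached only from above. The rim that stands out reaches about 26 mm either side of here along the clamp's y, so several strokes are needed. It takes about 2 N along the rim to turn it: a fingertip pressed down with 5 to 15 N drives it by friction.
- fixed_jaw (a point): Middle of the top of the fixed blue jaw (100 x 20 mm, 66 mm high). Its face towards the moving jaw is at y 145 mm in the clamp's frame; the moving jaw's face starts at y 95 mm, a gap of 50 mm.
- jaw: Moving blue jaw, 100 x 20 mm, top 66 mm high; origin at the bench surface under its middle. Slides along the clamp's y axis from 12 mm behind its start to 45 mm past it; the wheel drives it. It is not to be pushed directly.
- pointer (a point): Tip of the black pointer (2 mm wide) on the moving jaw, beside the scale, 56 mm above the bench. Moves with the jaw.
- gauge: Red gauge marker that has been set somewhere on the scale, 14 to 36 mm from the pointer at the start; it slides along the scale if pushed and is to be left alone.
- band (a point): Middle of the top of the red gauge band, which is 6 mm wide along the clamp's y axis. Its axes are those of the clamp: the job is done when the pointer has the same y in the clamp's frame as this point.
- vial: Loose white vial with a green cap, 28 mm across, 45 mm high, on the far end of the clamp's base plate. Origin under its middle. A bystander.
- jar: Loose amber jar with an orange cap, 48 mm across, 60 mm high, on the bench beside the wheel housing. Origin under its middle. A bystander.
- cassette: Loose glass plate cassette 80 x 100 x 9 mm lying on the bench. Origin under its middle. A bystander.
- tipbox: Loose yellow tip box 75 x 115 x 34 mm. Origin under its middle. A bystander.
- bottle: Loose clear bottle with an orange cap, 52 mm across, 110 mm high. Origin under its middle. A bystander.
- comb: Loose white comb bar, 100 mm long, 12 mm high, lying on the bench. Origin under its middle. A bystander.

How it is judged (in metres and radians):
On the way, in this order (a step that is already met when the one before it is completed fails the run):
1. a finger presses on the wheel while the gap is still open (contact force between the fingers and wheel above 1 N and y of pointer in the frame of band below -0.005 m), for 0.1 s.
2. the pointer has come to the red band (y of pointer in the frame of band above -0.003 m), for 0.1 s.
At the end, for the whole second after the job is handed in: The pointer's tip stands within the 6 mm wide red band (no more than 3 mm from its middle along the scale), the jaw at rest, the band not moved by more than 3 mm, every bystander within 20 mm of where it stood (y of pointer in the frame of band between -0.003 and 0.003 m and linear speed of jaw below 0.003 m/s and distance of gauge from where it was at the start of the episode below 0.003 m and distance of each of vial, jar, cassette, tipbox, bottle, comb from where it was at the start of the episode below 0.02 m); the robot touches nothing.
It fails at once if the jaw went more than 8 mm past the middle of the band (y of pointer in the frame of band above 0.008 m).
It fails at once if the jaw was pushed directly instead of by the wheel (more than 3 N) (contact force between any of the fingers, the arm and jaw above 3 N).
It fails at once if the red band was moved by more than 3 mm (distance of gauge from where it was at the start of the episode above 0.003 m).
It fails at once if a bystander was moved, lifted or carried by more than 20 mm (distance of any of vial, jar, cassette, tipbox, bottle, comb from where it was at the start of the episode above 0.02 m).
It also fails if it takes over 61 s, if anything falls off the work surface, if the arm or the gripper's body presses on something with over 40 N, if the wrist force passes 120 N, or if a joint passes its speed limit or range.

### The arm

A 7-joint arm with a two-finger parallel gripper is mounted at the origin on the work surface. World frame = base frame: x ahead of the robot, y to its left, z up, the work surface at z = 0. Lengths are in mm, angles in rad, forces in N, time in s.
With the tool pointing down it reaches from about 425 to 875 mm from the base axis. Payload 4.7 kg.
Tool frame: the origin (TCP) lies at the very end of the fingers, on their centre line; the grasp point (between the pads) lies 19 mm behind it; z points along the fingers, y is the line along which they close (so a half turn about z gives the same grasp; the last joint's range is limited). The gripper opens to 87 mm and grips with 3 to 60 N. Pads are 19 mm wide; open, the fingers measure 117 mm over their backs; the gripper's body (75 mm by 190 mm) begins 51 mm behind the grasp point.
Start: joints at [0.014, 0.321, -0.07, 1.45, 0.023, 1.371, -0.057], TCP at [650.02, -0.025, 222.587] pointing down, gripper open.
Joint ranges: [-2.86, 2.86], [-0.3, 2.09], [-1.38, 1.24], [0.06, 2.45], [-1.56, 4.7], [0.09, 2.05], [-2.69, 2.69]. Speed limits (rad/s): [2.57, 2.57, 3.14, 3.14, 3.14, 3.14, 3.14].

### API

Orientations are given as a rotation vector (axis times angle).
In Python, from bench import read_state, get_image, camera_model, close_job gives the robot as it stands.
- The arm moves only by the tool arm_command, never from a script. Its argument "motion" is a list of rows, each an object of numbers: "x", "y", "z": the shift along the tool's x, y, z in m; "turn": the turn about the tool's z in degrees; "grip": the gripper command: -1 is fully open, 1 is shut, values between are in proportion. A call has 1 to 8 rows; each row shifts and turns the commanded pose from where the row before left it, along the tool's axes as they then stand; what a row does not reach is not made up. A row lasts 1/12 s, in which the tool goes at most 41.7 mm and 7.16 degrees, less where a joint would pass 70% of its speed; a pose out of reach is approached as far as the arm can. A call with a gripper value outside its range is refused whole. The fingers move at their own pace and stop on an object; "newtons" is the grip in N (left out, the last holds). Time passes only in rows, so rows that do not move let the fingers close. It gives the time, the measured TCP pose, the force, the opening and the grip force at its end, in the units of the state.
- read_state(): the state, without advancing time (a new reading comes with each control period).
- get_image(name): name is "scene" or "side" or "wrist"; returns the picture (480x640x3 uint8, red, green, blue); there is no depth.
- camera_model(name): a dict with "mtx" (3x3 intrinsics, pixels), "world_from_camera" (4x4, takes a point from camera to world coordinates); the wrist camera has in their place "T_tool_cam" (4x4, takes a point from camera to tool coordinates, whose origin is the TCP and whose axes are the flange's). Camera axes: x right, y down, z forward; pixel columns grow to the right and rows downward; lengths in mm; the calibration is good to about 2 mm. A picture is of the moment at which its call begins: read the wrist's pose just before it. camera_model takes no time and is no camera call.
- close_job(): hands the job in; it is judged then, once.
The state is a dict: "time_s": time; "joints": joint angles; "joint_vel": joint speeds; "tau": joint torques, N m; "position": TCP position; "orientation": TCP orientation; "ft_force": force on the tool from outside, world axes, zero at the start; "ft_torque": the same for the moment, N m; "finger_gap": opening from 0.0 (shut) to 1.0 (fully open); "grip_force": force on a finger pad.
Only numpy, scipy, OpenCV 4.12 (cv2) and the standard library are available. Lean on these libraries where they do the work, as an engineer would, in place of code of your own. Each camera call takes 0.05 s, during which the arm holds its last target. There are 200 camera calls.

## Working session

There is one attempt and no reset: what is moved stays moved. The work goes in short steps, Python scripts to look and compute and a tool call to move; the robot and the scene stay as the last step left them, time stands still between calls to the robot, and variables do not carry over. Pictures are saved under pics/ and viewed, at most 10 in all, crops included, and the job is handed in when it is done.

Besides the shell and the picture viewer there is one more tool, called after "Request:" as name(argument=value, ...) on one line, values as JSON. arm_command: Moves the arm, as the interface text tells. Its arguments: {"type":"object","properties":{"motion":{"type":"array","items":{"type":"object","properties":{"x":{"type":"number"},"y":{"type":"number"},"z":{"type":"number"},"turn":{"type":"number"},"grip":{"type":"number"}}}},"newtons":{"type":"number"}},"required":["motion"]}

```bash
mkdir -p pics
python3 - <<'E'
from bench import *
import cv2
s=read_state();print(s)
for n in("scene","side","wrist"):
    cv2.imwrite(f"pics/{n}0.png",get_image(n)[:,:,::-1]); m=camera_model(n);print(n,{k:(v.tolist() if hasattr(v,'tolist') else v) for k,v in m.items()})
E
```

```text
{'time_s': 0.0, 'joints': array([ 0.01408298,  0.32181123, -0.07012487,  1.45169158,  0.02260294,
        1.37079894, -0.05687053]), 'joint_vel': array([-0.00160612,  0.00084144,  0.00103374, -0.00250053, -0.00074577,
       -0.00074512, -0.00112804]), 'tau': array([-2.58547143e-04, -4.91284704e+01, -4.03903294e-01, -3.12526345e+01,
       -6.40594075e-02,  4.37659642e-02,  1.61017233e-04]), 'position': array([ 6.49436413e+02, -1.53340420e-02,  2.21461153e+02]), 'orientation': array([-2.22039735, -2.22065517,  0.0022306 ]), 'ft_force': array([-0.53826001,  0.46894568, -0.41235024]), 'ft_torque': array([-0.03581812,  0.01859604,  0.01357426]), 'grip_force': 0.0, 'finger_gap': 0.996894934996513}
scene {'mtx': [[434.6373868403506, 0.0, 318.8604787005042], [0.0, 434.6373868403506, 239.1484143490699], [0.0, 0.0, 1.0]], 'world_from_camera': [[0.3731337788710299, 0.4946724047482072, -0.7849015193296872, 1072.599646255165], [0.9276799722783355, -0.18665696531377282, 0.3233713752537782, -147.92474381747266], [0.013455560155272373, -0.8487982029201516, -0.5285457015438012, 417.0715195410738], 
[... 162 characters left out ...]
ra': [[0.8784256168477518, -0.3328638432051353, 0.3428849625637642, 247.4596312010576], [-0.47740080678958613, -0.579155618993861, 0.660808019521926, -533.5918279619641], [-0.021375344261538635, -0.744164249930447, -0.6676545991627376, 717.4278935554786], [0.0, 0.0, 0.0, 1.0]]}
wrist {'mtx': [[332.114774698019, 0.0, 318.32128218444007], [0.0, 332.114774698019, 238.41970727758195], [0.0, 0.0, 1.0]], 'T_tool_cam': [[0.0006665058604304805, -0.9560861142754897, -0.2930851375616481, 81.15991543503738], [0.9999995027154807, 0.0004198121912068718, 0.0009046140127635684, 0.5057634925210719], [-0.00074184818257232, -0.29308559474548773, 0.9560859186359534, -163.15128276665564], [0.0, 0.0, 0.0, 1.0]]}
```

View pics/scene0.png

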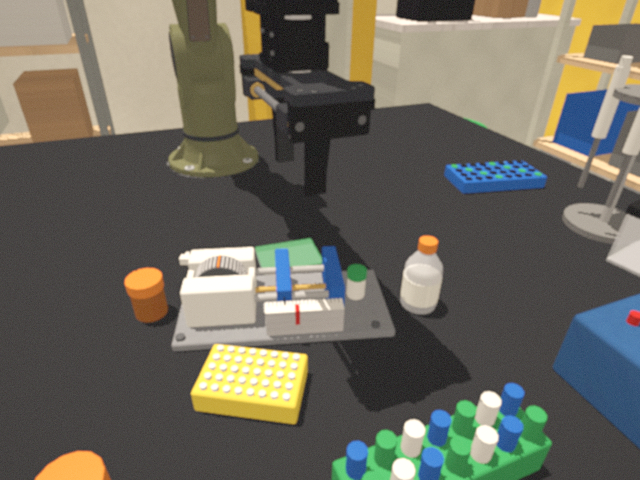

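View pics/wrist0.png

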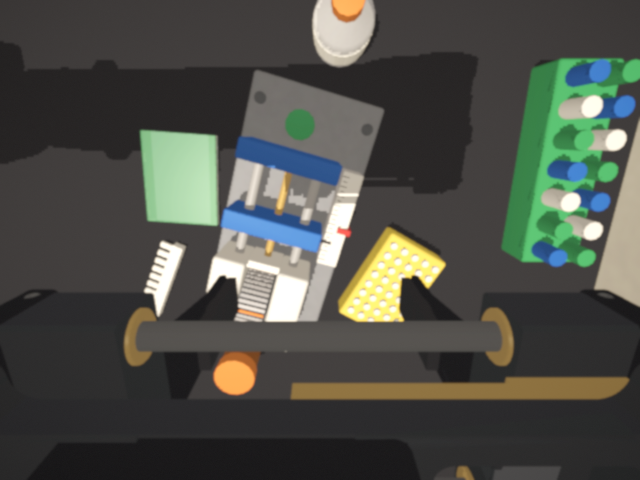

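The scene view shows the clamp with its wheel at (218,265) and the red band at (297,315). In the wrist view the wheel is at (255,290), the jaws at (272,225) and (288,160), the pointer tip at about (328,242) and the band at (343,232). I'll zoom in next.

Run:
```python
import cv2
w=cv2.imread("pics/wrist0.png")[60:360,190:400]
cv2.imwrite("pics/wc.png",cv2.resize(w,None,fx=2,fy=2,interpolation=cv2.INTER_CUBIC))
w=cv2.imread("pics/side0.png");cv2.imwrite("pics/side0b.png",w)
```

```text
(no output)
```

View pics/wc.png

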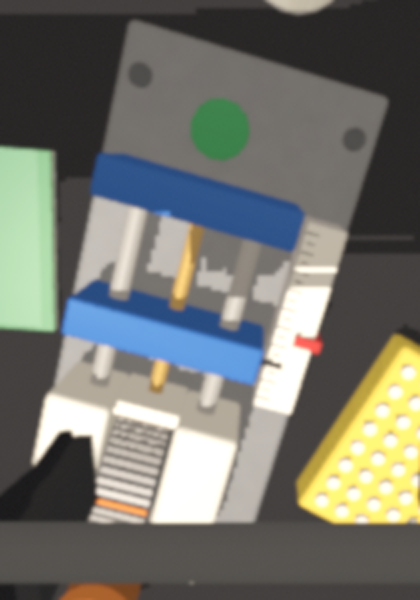

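View pics/side0.png

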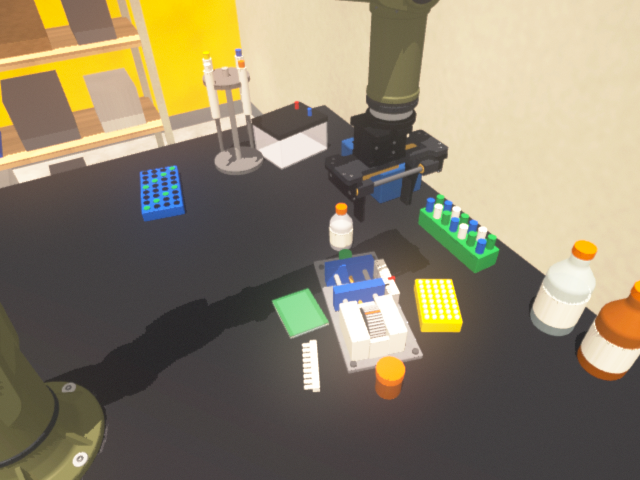

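The crop shows the plate's far corners at (133,20) and (387,98), and the fixed jaw's top corners at (97,153), (303,208), (297,250) and (92,195). The pointer tip is at (280,365) and the red band at (308,345). The side view shows the jar beside the near end of the housing, with nothing over the wheel.

```bash
cat > h.py <<'E'
import numpy as np,cv2
from scipy.spatial.transform import Rotation as R
from bench import *
def ray(n,uv,s=None):
    m=camera_model(n);T=np.array(m.get("world_from_camera",np.eye(4)))
    if n=="wrist":
        W=np.eye(4);W[:3,:3]=R.from_rotvec(s["orientation"]).as_matrix();W[:3,3]=s["position"];T=W@np.array(m["T_tool_cam"])
    return T[:3,3],T[:3,:3]@np.linalg.solve(np.array(m["mtx"]),[*uv,1])
def onz(n,uv,z,s=None):
    o,d=ray(n,uv,s);return (o+d*(z-o[2])/d[2])[:2]
E
python3 - <<'E'
from h import *
s=read_state()
pts=[((133,20),12,(-60,230)),((387,98),12,(80,230)),((97,153),66,(-50,165)),((303,208),66,(50,165)),((297,250),66,(50,145)),((92,195),66,(-50,145)),((264,345),66,(50,95)),((257,384),66,(50,75)),((67,297),66,(-50,95)),((63,333),66,(-50,75))]
W=np.array([onz("wrist",(190+u/2,60+v/2),z,s) for (u,v),z,_ in pts]);C=np.array([c for *_,c in pts],float)
def fit(C,W):
    c0,w0=C.mean(0),W.mean(0);U,_,V=np.linalg.svd((C-c0).T@(W-w0));Rm=(U@V).T;return Rm,w0-Rm@c0
Rm,t=fit(C,W);print("origin",t,"yaw deg",np.degrees(np.arctan2(Rm[1,0],Rm[0,0])),"y axis",Rm[:,1])
print(((C@Rm.T+t)-W).round(1).tolist())
for nm,uv in(("ptr",(280,365)),("band",(308,345)),("bandL",(298,342)),("wheelendR/top of slot",(180,415))):
    p=onz("wrist",(190+uv[0]/2,60+uv[1]/2),56,s);print(nm,p,Rm.T@(p-t))
np.savez("c.npz",R=Rm,t=t)
# check by re-projecting wheel top into the scene and side pictures
for n in("scene","side"):
    m=camera_model(n);T=np.linalg.inv(np.array(m["world_from_camera"]))
    q=T@[*t,83,1];q=np.array(m["mtx"])@q[:3];print(n,q[:2]/q[2])
E
```

```text
origin [581.58054363 -90.45327012] yaw deg -15.412579434757955 y axis [0.26576778 0.96403708]
[[-2.3, 1.5], [1.4, 1.2], [0.4, 0.8], [1.7, -1.1], [-1.1, -0.8], [-1.3, 0.3], [1.2, -1.7], [-0.6, -0.3], [1.2, 0.6], [-0.6, -0.5]]
ptr [662.29548363 -24.17746272] [60.19822062 85.34376615]
band [676.59679888 -13.35050067] [71.10776111 99.58218782]
bandL [671.41664477 -11.74986121] [65.68850208 99.74854554]
wheelendR/top of slot [609.38394372 -52.16205317] [16.62693681 44.30340082]
scene [218.24451171 261.56181164]
side [374.64403407 311.55227724]
```

The fit has residuals of about 1–2 mm, and the reprojected wheel top agrees with both fixed views. The wheel top is at (581.6, -90.5, 83). The band is about 14.3 mm ahead of the pointer, which takes roughly 84 mm of rim travel. I'll move above the start of a stroke, 15 mm behind the wheel top, with the fingers shut and tool x along clamp +y (turn +15.4°).

Request:
arm_command(motion=[{"x":-0.026,"y":-0.018,"grip":1},{"x":-0.026,"y":-0.018,"grip":1},{"x":-0.026,"y":-0.018,"grip":1},{"x":-0.027,"y":-0.018,"grip":1},{"turn":5.1,"z":0.03,"grip":1},{"turn":5.1,"z":0.03,"grip":1},{"turn":5.2,"z":0.03,"grip":1},{"z":0.02,"grip":1}], newtons=20)

```text
$.motion[0]: bad value
```

Request:
arm_command(motion=[{"grip":1},{"grip":1},{"grip":1},{"grip":1}])

```text
$.motion[0]: bad value
```

```bash
cat > st.py <<'E'
from h import *
c=np.load("c.npz")
s=read_state();M=R.from_rotvec(s["orientation"]).as_matrix()
print("t",s["time_s"],"clamp xy",c["R"].T@(s["position"][:2]-c["t"]),"z",s["position"][2],"toolx",M[:,0],"F clamp",c["R"].T@s["ft_force"][:2],s["ft_force"][2],"gap",s["finger_gap"])
E
python3 st.py
python3 - <<'E'
from h import *
a=get_image("wrist")[:,:,::-1];cv2.imwrite("pics/w1.png",a)
E
```

```text
t 0.15 clamp xy [ 41.53403547 105.1984122 ] z 221.71461130756487 toolx [ 2.18246301e-05  9.99999992e-01 -1.28484642e-04] F clamp [ 0.26249851 -0.05237827] -0.8606448090935205 gap 1.0005428297764316
```

View pics/w1.png

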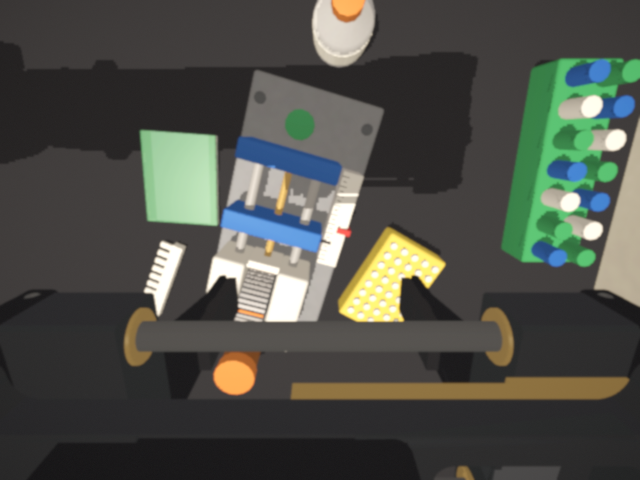

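Both calls were refused, and the picture is unchanged from the first one. Maybe every key is needed in each row.

Request:
arm_command(motion=[{"x":-0.026,"y":-0.018,"z":0.0,"turn":0.0,"grip":1.0},{"x":-0.026,"y":-0.018,"z":0.0,"turn":0.0,"grip":1.0},{"x":-0.026,"y":-0.018,"z":0.0,"turn":0.0,"grip":1.0},{"x":-0.027,"y":-0.018,"z":0.0,"turn":0.0,"grip":1.0},{"x":0.0,"y":0.0,"z":0.03,"turn":5.1,"grip":1.0},{"x":0.0,"y":0.0,"z":0.03,"turn":5.1,"grip":1.0},{"x":0.0,"y":0.0,"z":0.03,"turn":5.2,"grip":1.0},{"x":0.0,"y":0.0,"z":0.02,"turn":0.0,"grip":1.0}], newtons=20)

```text
time_s: 0.87
position: [576.3, -105.1, 109.7]
orientation: [-2.502, -1.897, 0.003]
ft_force: [-0.7, 0.1, 0.1]
finger_gap: 0.479
grip_force: 0.0
```

Request:
arm_command(motion=[{"x":0.0,"y":0.0,"z":0.0,"turn":0.0,"grip":1.0},{"x":0.0,"y":0.0,"z":0.0,"turn":0.0,"grip":1.0},{"x":0.0,"y":0.0,"z":0.0,"turn":0.0,"grip":1.0},{"x":0.0,"y":0.0,"z":0.0,"turn":0.0,"grip":1.0},{"x":0.0,"y":0.0,"z":0.0,"turn":0.0,"grip":1.0},{"x":0.0,"y":0.0,"z":0.0,"turn":0.0,"grip":1.0},{"x":0.0,"y":0.0,"z":0.0,"turn":0.0,"grip":1.0},{"x":0.0,"y":0.0,"z":0.0,"turn":0.0,"grip":1.0}])

```text
time_s: 1.53
position: [578.3, -105.1, 113.1]
orientation: [2.498, 1.903, 0.001]
ft_force: [0.3, -1.0, 0.1]
finger_gap: 0.007
grip_force: 0.0
```

```bash
python3 st.py
python3 - <<'E'
from h import *
a=get_image("wrist")[:,:,::-1];cv2.imwrite("pics/w2.png",a)
E
```

```text
t 1.5333 clamp xy [  0.71870637 -14.94420784] z 113.10619960195322 toolx [2.65489982e-01 9.64113614e-01 9.45631583e-05] F clamp [ 0.55474184 -0.86046023] 0.08234481143779324 gap 0.006601588559916523
```

View pics/w2.png

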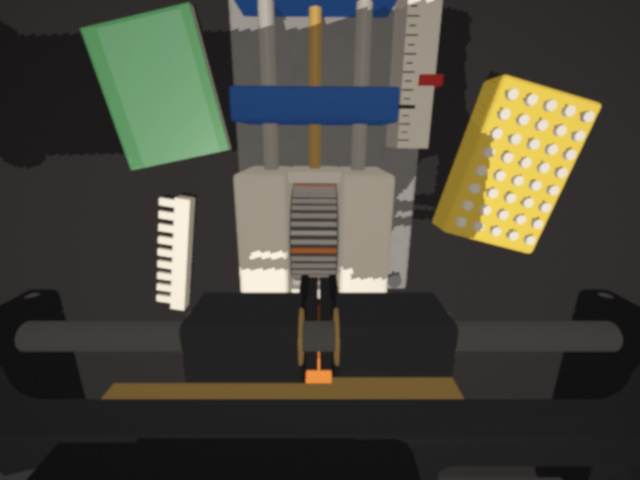

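The tool is aligned: the wheel is centred at column 314 and the fingers at 319. The pointer is at (405,107) and the band at (431,80). Next I descend gently.

Request:
arm_command(motion=[{"x":0.0,"y":-0.001,"z":0.013,"turn":0.0,"grip":1.0},{"x":0.0,"y":0.0,"z":0.012,"turn":0.0,"grip":1.0},{"x":0.0,"y":0.0,"z":0.004,"turn":0.0,"grip":1.0},{"x":0.0,"y":0.0,"z":0.002,"turn":0.0,"grip":1.0},{"x":0.0,"y":0.0,"z":0.001,"turn":0.0,"grip":1.0},{"x":0.0,"y":0.0,"z":0.0,"turn":0.0,"grip":1.0}])

```text
time_s: 2.08
position: [576.3, -104.9, 82.4]
orientation: [-2.498, -1.903, 0.002]
ft_force: [-7.1, -0.2, 13.6]
finger_gap: 0.006
grip_force: 6.8
```

Request:
arm_command(motion=[{"x":0.004,"y":0.0,"z":0.0,"turn":0.0,"grip":1.0},{"x":0.004,"y":0.0,"z":0.0,"turn":0.0,"grip":1.0},{"x":0.004,"y":0.0,"z":0.0,"turn":0.0,"grip":1.0},{"x":0.004,"y":0.0,"z":0.0,"turn":0.0,"grip":1.0},{"x":0.004,"y":0.0,"z":0.0,"turn":0.0,"grip":1.0},{"x":0.004,"y":0.0,"z":0.0,"turn":0.0,"grip":1.0},{"x":0.004,"y":0.0,"z":0.0,"turn":0.0,"grip":1.0},{"x":0.004,"y":0.0,"z":0.0,"turn":0.0,"grip":1.0}])

```text
time_s: 2.75
position: [585.0, -73.9, 82.0]
orientation: [-2.499, -1.903, 0.002]
ft_force: [-3.1, 1.4, 5.6]
finger_gap: 0.006
grip_force: 2.6
```

```bash
python3 st.py
```

```text
t 2.75 clamp xy [-1.10229168 16.83207012] z 82.01520739436803 toolx [ 2.65905686e-01  9.63998961e-01 -4.11042949e-04] F clamp [-3.37892436  0.52606386] 5.571966908965565 gap 0.005880507370351372
```

Request:
arm_command(motion=[{"x":0.0,"y":0.0,"z":-0.01,"turn":0.0,"grip":1.0},{"x":0.0,"y":0.0,"z":-0.02,"turn":0.0,"grip":1.0},{"x":-0.016,"y":0.0,"z":0.0,"turn":0.0,"grip":1.0},{"x":-0.016,"y":0.0,"z":0.0,"turn":0.0,"grip":1.0},{"x":0.0,"y":0.0,"z":0.0,"turn":0.0,"grip":1.0},{"x":0.0,"y":0.0,"z":0.0,"turn":0.0,"grip":1.0},{"x":0.0,"y":0.0,"z":0.0,"turn":0.0,"grip":1.0}])

```text
time_s: 3.33
position: [577.1, -103.8, 110.3]
orientation: [-2.498, -1.904, -0.0]
ft_force: [0.4, 0.9, 0.7]
finger_gap: 0.003
grip_force: 0.0
```

```bash
python3 st.py
python3 - <<'E'
from h import *
a=get_image("wrist")[:,:,::-1];cv2.imwrite("pics/w3.png",a)
for f in("pics/w2.png","pics/w3.png"):
    i=cv2.imread(f);h=cv2.cvtColor(i,cv2.COLOR_BGR2HSV)
    red=cv2.inRange(h,(0,150,60),(6,255,255))|cv2.inRange(h,(172,150,60),(179,255,255));red[:, :400]=0;red[150:]=0;red[:,460:]=0
    y,x=np.nonzero(red);print(f,"red",x.mean(),y.mean(),y.min(),y.max(),len(x))
    g=i[:,:,2].astype(int);print("col 402-403 darkness",[(r,int(g[r,400:408].mean())) for r in range(74,125)])
a=cv2.imread("pics/w3.png")[40:190,360:460];cv2.imwrite("pics/w3c.png",cv2.resize(a,None,fx=4,fy=4,interpolation=cv2.INTER_CUBIC))
E
```

```text
t 3.3333 clamp xy [ -0.77270402 -14.02599606] z 110.34067556834874 toolx [2.65226894e-01 9.64185711e-01 7.81098805e-04] F clamp [0.1142796  0.96851763] 0.7145987387214897 gap 0.003348268303683661
pics/w2.png red 432.14772727272725 79.72348484848484 73 87 264
col 402-403 darkness [(74, 141), (75, 143), (76, 144), (77, 144), (78, 144), (79, 140), (80, 131), (81, 131), (82, 141), (83, 147), (84, 147), (85, 148), (86, 148), (87, 146), (88, 134), (89, 112), (90, 115), (91, 138), (92, 148), (93, 150), (94, 150), (95, 151), (96, 150), (97, 142), (98, 131), (99, 138), (100, 149), (101, 153), (102, 152), (103, 145), (104, 121), (105, 77), (106, 41), (107, 57), (108, 104), (109, 141), (110, 154), (111, 156), (112, 156), (113, 154), (114, 144), (115, 129), (116, 138), (117, 151), (118, 156), (119, 157), (120, 157), (121, 155), (122, 144), (123, 122), (124, 123)]
pics/w3.png red 435.9592592592593 80.76666666666667 74 89 270
col 402-403 darkness [(74, 120), (75, 122), (76, 119), (77, 110), (78, 98), (79, 89), (80, 87), (81, 86), (82, 86), (83, 88), (84, 90), (85, 91), (86, 92), (87, 93), (88, 95), (89, 91), (90, 83), (91, 83), (92, 94), (93, 99), (94, 99), (95, 91), (96, 69), (97, 42), (98, 35), (99, 54), (100, 83), (101, 103), (102, 111), (103, 113), (104, 114), (105, 115), (106, 114), (107, 107), (108, 97), (109, 104), (110, 116), (111, 123), (112, 128), (113, 134), (114, 138), (115, 137), (116, 131), (117, 131), (118, 138), (119, 143), (120, 143), (121, 144), (122, 144), (123, 142), (124, 133)]
```

View pics/w3c.png

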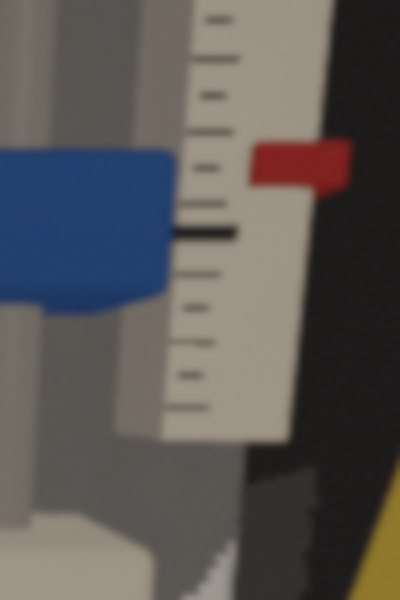

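In the crop the pointer is at y 232 and the band's top face spans y 142–185. With ticks 35 px per 5 mm, about 9.8 mm is left, so the first stroke gave about 5.5 mm. I'll repeat the same stroke.

Request:
arm_command(motion=[{"x":0.0,"y":0.0,"z":0.015,"turn":0.0,"grip":1.0},{"x":0.0,"y":0.0,"z":0.01,"turn":0.0,"grip":1.0},{"x":0.0,"y":0.0,"z":0.003,"turn":0.0,"grip":1.0},{"x":0.0,"y":0.0,"z":0.002,"turn":0.0,"grip":1.0},{"x":0.0,"y":0.0,"z":0.0,"turn":0.0,"grip":1.0},{"x":0.0,"y":0.0,"z":0.0,"turn":0.0,"grip":1.0}])

```text
time_s: 3.88
position: [577.1, -103.9, 82.6]
orientation: [-2.498, -1.905, 0.0]
ft_force: [-5.0, 1.4, 14.4]
finger_gap: 0.008
grip_force: 6.9
```

Request:
arm_command(motion=[{"x":0.004,"y":0.0,"z":0.0,"turn":0.0,"grip":1.0},{"x":0.004,"y":0.0,"z":0.0,"turn":0.0,"grip":1.0},{"x":0.004,"y":0.0,"z":0.0,"turn":0.0,"grip":1.0},{"x":0.004,"y":0.0,"z":0.0,"turn":0.0,"grip":1.0},{"x":0.004,"y":0.0,"z":0.0,"turn":0.0,"grip":1.0},{"x":0.004,"y":0.0,"z":0.0,"turn":0.0,"grip":1.0},{"x":0.004,"y":0.0,"z":0.0,"turn":0.0,"grip":1.0},{"x":0.004,"y":0.0,"z":0.0,"turn":0.0,"grip":1.0}])

```text
time_s: 4.55
position: [585.6, -73.3, 81.9]
orientation: [2.498, 1.904, -0.0]
ft_force: [-1.5, -0.5, 4.3]
finger_gap: 0.005
grip_force: 2.0
```

Request:
arm_command(motion=[{"x":0.0,"y":0.0,"z":-0.01,"turn":0.0,"grip":1.0},{"x":0.0,"y":0.0,"z":-0.02,"turn":0.0,"grip":1.0},{"x":-0.016,"y":0.0,"z":0.0,"turn":0.0,"grip":1.0},{"x":-0.016,"y":0.0,"z":0.0,"turn":0.0,"grip":1.0},{"x":0.0,"y":0.0,"z":0.0,"turn":0.0,"grip":1.0},{"x":0.0,"y":0.0,"z":0.0,"turn":0.0,"grip":1.0},{"x":0.0,"y":0.0,"z":0.0,"turn":0.0,"grip":1.0}])

```text
time_s: 5.13
position: [577.1, -103.5, 110.3]
orientation: [-2.498, -1.904, -0.001]
ft_force: [1.1, 0.9, -0.6]
finger_gap: 0.007
grip_force: 0.0
```

```bash
python3 st.py
python3 - <<'E'
from h import *
a=get_image("wrist")[:,:,::-1]
a=a[40:190,360:460];cv2.imwrite("pics/w4c.png",cv2.resize(a,None,fx=4,fy=4,interpolation=cv2.INTER_CUBIC))
E
```

```text
t 5.1333 clamp xy [ -0.83604911 -13.7229197 ] z 110.32998622709772 toolx [2.64839822e-01 9.64292000e-01 8.99219498e-04] F clamp [0.80043794 1.19442005] -0.5622939613897591 gap 0.006544309982664093
```

View pics/w4c.png

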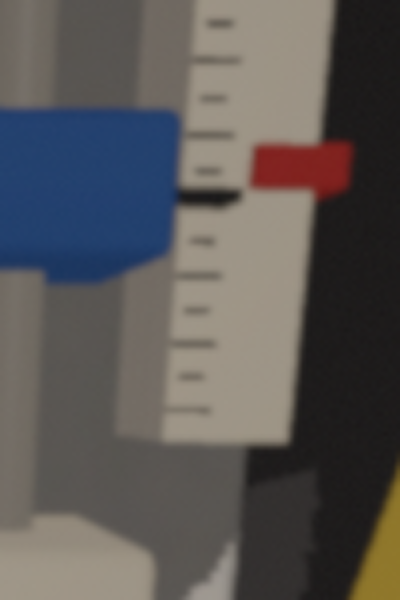

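The pointer is now at y 197, overlapping a tick at about 205, and the band spans y 145–188 with its middle at 166. About 4.3 mm is left, so I need a 25 mm stroke.

Request:
arm_command(motion=[{"x":0.0,"y":0.0,"z":0.015,"turn":0.0,"grip":1.0},{"x":0.0,"y":0.0,"z":0.01,"turn":0.0,"grip":1.0},{"x":0.0,"y":0.0,"z":0.003,"turn":0.0,"grip":1.0},{"x":0.0,"y":0.0,"z":0.002,"turn":0.0,"grip":1.0},{"x":0.0,"y":0.0,"z":0.0,"turn":0.0,"grip":1.0},{"x":0.0,"y":0.0,"z":0.0,"turn":0.0,"grip":1.0}])

```text
time_s: 5.68
position: [577.1, -103.8, 82.6]
orientation: [-2.497, -1.905, -0.0]
ft_force: [-5.5, 0.3, 14.4]
finger_gap: 0.004
grip_force: 6.9
```

Request:
arm_command(motion=[{"x":0.004,"y":0.0,"z":0.0,"turn":0.0,"grip":1.0},{"x":0.004,"y":0.0,"z":0.0,"turn":0.0,"grip":1.0},{"x":0.004,"y":0.0,"z":0.0,"turn":0.0,"grip":1.0},{"x":0.004,"y":0.0,"z":0.0,"turn":0.0,"grip":1.0},{"x":0.004,"y":0.0,"z":0.0,"turn":0.0,"grip":1.0},{"x":0.004,"y":0.0,"z":0.0,"turn":0.0,"grip":1.0},{"x":0.001,"y":0.0,"z":0.0,"turn":0.0,"grip":1.0},{"x":0.0,"y":0.0,"z":0.0,"turn":0.0,"grip":1.0}])

```text
time_s: 6.35
position: [584.0, -79.0, 82.8]
orientation: [-2.497, -1.906, -0.001]
ft_force: [-4.9, 2.7, 12.6]
finger_gap: 0.006
grip_force: 6.9
```

Request:
arm_command(motion=[{"x":0.0,"y":0.0,"z":-0.01,"turn":0.0,"grip":1.0},{"x":0.0,"y":0.0,"z":-0.02,"turn":0.0,"grip":1.0},{"x":-0.012,"y":0.0,"z":0.0,"turn":0.0,"grip":1.0},{"x":-0.013,"y":0.0,"z":0.0,"turn":0.0,"grip":1.0},{"x":0.0,"y":0.0,"z":0.0,"turn":0.0,"grip":1.0},{"x":0.0,"y":0.0,"z":0.0,"turn":0.0,"grip":1.0},{"x":0.0,"y":0.0,"z":0.0,"turn":0.0,"grip":1.0}])

```text
time_s: 6.93
position: [576.3, -104.8, 109.5]
orientation: [-2.499, -1.902, 0.002]
ft_force: [1.2, 0.4, -0.9]
finger_gap: 0.003
grip_force: 0.0
```

```bash
python3 st.py
python3 - <<'E'
from h import *
a=get_image("wrist")[:,:,::-1]
a=a[40:190,360:460];cv2.imwrite("pics/w5c.png",cv2.resize(a,None,fx=4,fy=4,interpolation=cv2.INTER_CUBIC))
E
```

```text
t 6.9333 clamp xy [ -1.24835835 -15.23452419] z 109.50678800891514 toolx [2.66332845e-01 9.63881114e-01 1.18395324e-04] F clamp [1.00861817 0.68572132] -0.941696067826084 gap 0.0033161153811650003
```

View pics/w5c.png

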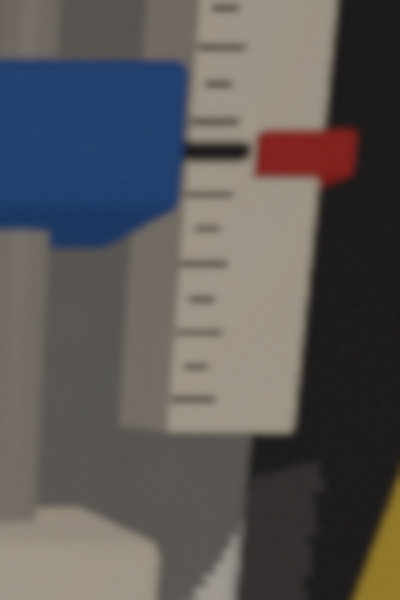

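The pointer is at y 151 and the band spans y 130–176 with its middle at 153, so the pointer is about 0.3 mm from the middle. I'll lift clear and hand in.

Request:
arm_command(motion=[{"x":0.0,"y":0.0,"z":-0.03,"turn":0.0,"grip":1.0},{"x":0.0,"y":0.0,"z":-0.03,"turn":0.0,"grip":1.0},{"x":0.0,"y":0.0,"z":-0.03,"turn":0.0,"grip":1.0},{"x":0.0,"y":0.0,"z":0.0,"turn":0.0,"grip":1.0},{"x":0.0,"y":0.0,"z":0.0,"turn":0.0,"grip":1.0},{"x":0.0,"y":0.0,"z":0.0,"turn":0.0,"grip":1.0}])

```text
time_s: 7.48
position: [576.7, -104.1, 199.8]
orientation: [-2.498, -1.904, 0.001]
ft_force: [0.4, -0.4, -0.0]
finger_gap: 0.005
grip_force: 0.0
```

```bash
python3 -c "
from bench import *
print(close_job())"
```

```text
the job is handed in; nothing more can be done
None
```

The job is handed in, verdict not reported back: three wheel strokes put the pointer about 0.3 mm from the middle of the red band in the last image, and the hand was lifted clear at 7.5 s.

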